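# Key and crank on the webbing winder

### The job

Get the webbing winder going again: take the square steel key out of its wooden block and stand it fully home in the slot of the winder's shaft, then slide the crank's hub over shaft and key, keyway over the key, until it sits down on the collar. Then hold the crank by its loose wooden grip and wind the reel clockwise (seen from above) until the pin on its rim comes up against the stop post, and let go. Leave the mug, the dark blue tin and the green thread spool where they stand.

Things in the scene. Friction and masses are not known exactly. Their poses are not given: they have to be found in the camera images.
- winder: Fixed winder: grey square base plate 165 x 165 x 10 mm. Origin on the bench at the spindle's vertical axis. It carries the reel: two wooden flanges 124 mm across (top of the upper one 50 mm above the bench), round aluminium collar 56 mm across with its flat top at 62 mm, on it the steel shaft stub, 30 mm across, top at 86 mm with a chamfered rim. A steel stop post (12 mm thick, top at 54 mm) stands on the base 73 mm from the axis, beside the upper flange.
- reel (a joint): Turn of the reel with its collar and shaft about the vertical axis, rad; grows clockwise seen from above. Starts between 0 and 0.7; at 3.2 a radial pin on the upper flange's rim meets the stop post and it turns no farther. It stays where it is left (about 0.06 N m of friction).
- key_slot (a point): On the reel, turns with it: centre of the square key slot at the level of the collar's top (62 mm above the bench), 14 mm from the axis. x points outward from the axis through the slot, z up. The slot is 11.2 mm wide and 11 mm radially, vertical; in the collar it is a closed pocket 26 mm deep below this point, above it an open groove in the side of the shaft stub up to the shaft's top (24 mm above this point).
- key: Loose plain steel key, 10 x 10 x 64 mm, standing upright, both ends chamfered; 50 g. Origin at the centre of its lower end, z along it, x and y square to its sides. Fully home its lower end is 26 mm below the collar's top, its upper end 14 mm above the shaft's top, and its outer side stands 4 mm proud of the shaft. It starts standing 24 mm deep in the wooden block, 40 mm showing.
- key_block: Fixed block of pale wood, 60 x 100 x 36 mm, origin at the centre of its underside; the key stands in the square hole (11.5 mm) in the middle of its top. The round holes beside it are empty.
- crank: Loose steel crank, 0.34 kg, lying flat on the bench. Origin on the hub's axis at its underside, z up. Hub 56 mm across, 34 mm high, through bore 32.5 mm with a keyway 12.5 mm wide on the +x side reaching 22 mm from the axis. A flat arm 22 mm wide and 11 mm thick (level with the underside) runs to -x, to the grip 80 mm from the axis. Grip the hub across y. Seated, its underside rests on the collar and the key's end shows 4 mm above the hub.
- keyway (a point): On the crank: at the underside, in the keyway, 14 mm from the hub's axis to +x; coincides with point key_slot when the crank is fully home. Same axes as the crank. Seated, the crank has up to 0.2 rad of play about the shaft, so the reel lags the crank a little.
- grip (a point): On the crank: on the axis of the loose wooden grip sleeve, 80 mm from the hub's axis, 44 mm above the crank's underside. The sleeve is 26 mm across, stands upright from 12 to 64 mm above the underside (a cap ends at 67.5 mm) and spins freely about its own vertical axis.
- sleeve: The loose wooden grip sleeve itself; origin on its axis at its lower end.
- mug: Green mug, bystander, 86 mm across without the handle, 96 mm high; origin at the centre of its foot.
- glue_tin: Dark blue round tin, bystander, 70 mm across, 72 mm high; origin at the centre of its underside.
- thread_green: Green thread spool, bystander, 46 mm across, 55 mm high, standing; origin at the centre of its underside.
There are look-alikes about, which are no part of the job. Of the things like the crank, leave any that is purple, red or turquoise; of the rest the larger one is meant.

How it is judged:
By the outcome, as a careful person would: the job done as asked, in the order asked, and still so for the second after the job is handed in, with the robot touching nothing.
It also fails if it takes over 72 s, if anything falls off the work surface, if the arm or the gripper's body presses on something with over 40 N, if the wrist force passes 120 N, or if a joint passes its speed limit or range.

### The arm

A 6-joint arm with a two-finger parallel gripper is mounted at the origin on a cart in front of the work surface, level with it; the furniture and walls round the work are solid. World frame = base frame: x ahead of the robot, y to its left, z up, the work surface at z = 0. Lengths are in m, angles in rad, forces in N, time in s.
With the tool pointing down it reaches from about 0.35 to 0.975 m from the base axis. Payload 4.9 kg.
Tool frame: the origin (TCP) lies where the fingers leave the gripper's body, on its centre line; the fingertips stand 73 mm ahead of it and the grasp point (between the pads) lies 54 mm ahead of it; z points along the fingers, y is the direction in which the jaws open and shut (so a half turn about z gives the same grasp; the last joint's range is limited). The gripper opens to 85 mm and grips with 20 to 120 N. Pads are 22 mm wide; open, the fingers measure 114 mm over their backs; the gripper's body (76 mm by 85 mm) begins 54 mm behind the grasp point. The pads swing forward as they close: fully open they stand 13 mm farther back than shut.
Start: joints at [1.067, 0.053, 1.613, -0, 1.476, -0.119], TCP at [0.235, 0.579, 0.304] pointing down, gripper open.
Joint ranges: [-3.01, 3.01], [-1.01, 2.22], [0.06, 2.58], [-1.02, 4.17], [0.09, 2.62], [-3.14, 3.14]. Speed limits (rad/s): [2.57, 2.57, 3.14, 3.14, 3.14, 3.14].

### API

Orientations are given as a rotation vector (axis times angle).
In Python, from station import monitor, vision, workorder gives the robot as it stands.
- The arm moves only by the tool arm_command, never from a script. Its argument "rows" is text: rows parted by semicolons, each of 6 numbers parted by spaces: the shift along the world's x, y, z in mm, then the turn, a rotation vector about the world's x, y, z in degrees. In form: tx ty tz wx wy wz; .... A call has 1 to 12 rows; each row is the pose to reach, as a shift and turn from the pose measured when the call began; what a row does not reach only later rows make up. A row lasts 1/8 s, in which the tool goes at most 62.5 mm and 10.7 degrees, less where a joint would pass 70% of its speed; a pose out of reach is approached as far as the arm can. A call with a gripper value outside its range is refused whole. "jaw" is the opening, from 0 (shut) to 1 (fully open), set as the call begins (left out, the last holds). The fingers move at their own pace and stop on an object; "squeeze" is the grip in N (left out, the last holds). Time passes only in rows, so rows that repeat a pose let the fingers close. It gives the time, the measured TCP pose, the force and the opening at its end, in the units of the state.
- monitor.get_obs(): the state, without advancing time (a new reading comes with each control period).
- vision.get_image(name): name is "scene" or "top"; returns a dict with "frame" (420x560x3 uint8, red, green, blue), "vfov" (degrees; the focal length in pixels is half the picture's height over the tangent of half this angle, whatever the lens; pixels are square), "cx", "cy" (the principal point, pixels), "R" (3x3) and "t" (3): a world point X has camera coordinates R X + t. Camera axes: x right, y down, z forward; pixel columns grow to the right and rows downward; lengths in m; the calibration is good to about 2 mm. A picture is of the moment at which its call begins. There is no depth.
- workorder.finish_job(): hands the job in, once; it reports no verdict.
The state is a dict: "t": time; "q": joint angles; "dq": joint speeds; "effort": joint torques, N m; "tool_pos": TCP position; "tool_rot": TCP orientation; "contact_force": force on the tool from outside, world axes, zero at the start; "wrist_torque": the same for the moment, N m; "opening": finger opening in m.
Only numpy, scipy, OpenCV 4.12 (cv2) and the standard library are available. Lean on these libraries where they do the work, as an engineer would, in place of code of your own. Each camera call takes 0.05 s, during which the arm holds its last target. There are 200 camera calls.

## Working session

There is one attempt and no reset: what is moved stays moved. The work goes in short steps, Python scripts to look and compute and a tool call to move; the robot and the scene stay as the last step left them, time stands still between calls to the robot, and variables do not carry over. Pictures are saved under pics/ and viewed, about 8 in all and at most 12, crops included, and the job is handed in when it is done.

Besides the shell and the picture viewer there is one more tool, called after "Emit:" as name(argument=value, ...) on one line, values as JSON. arm_command: Moves the arm, as the interface text tells. Its arguments: {"type":"object","properties":{"rows":{"type":"string"},"jaw":{"type":"number"},"squeeze":{"type":"number"}},"required":["rows"]}

```bash
ls; mkdir -p pics; cat > h.py <<'E'
import numpy as np,cv2
from station import monitor,vision,workorder
def get(n):
    d=vision.get_image(n); f=d["frame"]; d["f"]=f.shape[0]/2/np.tan(np.radians(d["vfov"])/2); d["R"]=np.array(d["R"]);d["t"]=np.array(d["t"]); return d
def ray(d,u,v):
    r=d["R"].T@np.array([(u-d["cx"])/d["f"],(v-d["cy"])/d["f"],1]); return -d["R"].T@d["t"],r
def plane(d,u,v,z):
    o,r=ray(d,u,v); return o+r*(z-o[2])/r[2]
def proj(d,X):
    c=d["R"]@np.array(X)+d["t"]; return c[:2]/c[2]*d["f"]+[d["cx"],d["cy"]]
def save(d,n,crop=None,s=1):
    f=d["frame"][:,:,::-1]
    if crop: a,b,c,e=crop; f=f[b:e,a:c]
    cv2.imwrite(f"pics/{n}.png",cv2.resize(f,None,fx=s,fy=s,interpolation=cv2.INTER_CUBIC))
E
python3 - <<'E'
from h import *
import pickle
for n in("scene","top"):
    d=get(n); save(d,n+"0",None,1.42); pickle.dump(d,open(n+"0.pkl","wb"))
    print(n,d["vfov"],d["cx"],d["cy"],-d["R"].T@d["t"],d["R"].round(3).tolist())
print(monitor.get_obs())
E
```

```text
pics
scene 50.49738963482958 278.82845113081163 212.2430439292985 [-0.39972563 -0.56561715  1.08199606] [[0.518, -0.855, 0.001], [-0.597, -0.362, -0.716], [0.613, 0.37, -0.698]]
top 52.14529958118298 276.6213231933407 208.17141592077417 [-0.07586889 -0.02187996  1.65768767] [[-0.009, -1.0, -0.008], [-0.947, 0.012, -0.321], [0.321, 0.005, -0.947]]
{'t': 0.1, 'q': array([ 1.06699995e+00,  5.33208856e-02,  1.61414320e+00,  4.41259452e-05,
        1.47597348e+00, -1.19048361e-01]), 'dq': array([-9.59905831e-04, -1.35033683e-03, -5.15576204e-04, -2.81864095e-03,
        1.05786232e-03,  2.51094248e-05]), 'effort': array([ 5.91390744e-04, -3.94897449e+01, -3.71365821e+01, -8.08914024e-05,
        3.91437105e-03, -6.92543409e-07]), 'tool_pos': array([0.23439518, 0.57893313, 0.30277525]), 'tool_rot': array([-6.00530183e-01, -3.08304171e+00,  2.73691525e-03]), 'contact_force': array([ 0.70767845,  0.80635219, -0.35035313]), 'wrist_torque': array([ 0.0277134 , -0.04193331,  0.01072806]), 'opening': 0.08538221686436229}
```

View pics/scene0.png

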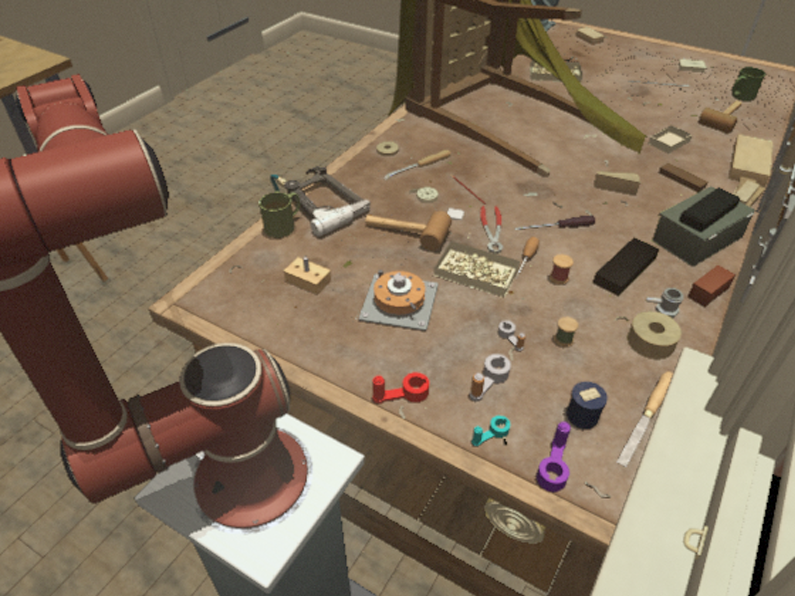

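View pics/top0.png

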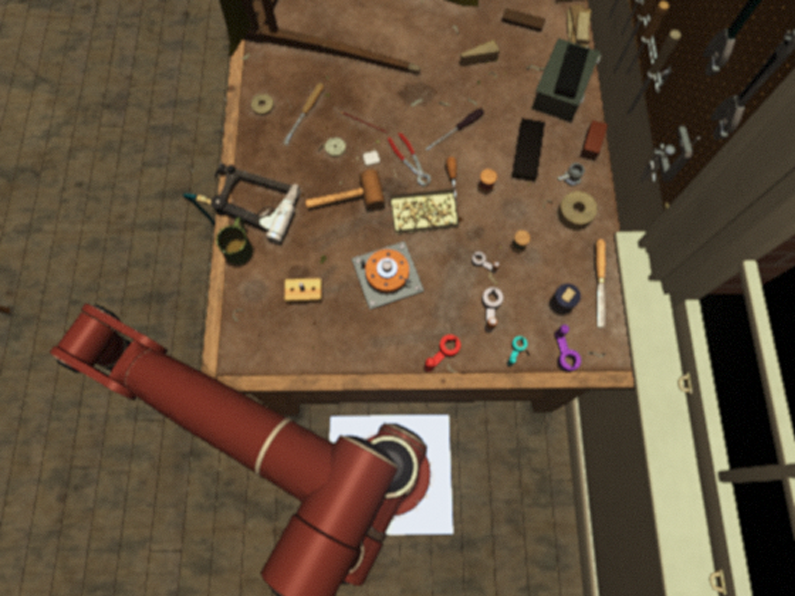

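Scene (800-px view): block (307,273), winder (400,295), pale crank hub (497,367), mug, tin and spool apart. In the top view: block (303,290), winder (387,270), crank hub (492,297). Closer crops next.

```bash
python3 - <<'E'
from h import *
import pickle
T={}
rows=[]
for n,cs in (("scene",[(216,190),(281,208),(346,265)]),("top",[(213,203),(273,191),(346,214)])):
    d=pickle.load(open(n+"0.pkl","rb")); r=[]
    for x,y in cs:
        c=d["frame"][y-34:y+34,x-30:x+30,::-1]; c=cv2.resize(c,(264,299),interpolation=cv2.INTER_CUBIC)
        print(n,"origin",x-30,y-34)
        for k in range(0,60,10): cv2.putText(c,str(x-30+k),(int(k*4.4),8),0,.3,(255,255,0),1)
        for k in range(0,68,10): cv2.putText(c,str(y-34+k),(0,int(k*4.4)+4),0,.3,(0,255,255),1)
        r.append(c)
    rows.append(np.hstack(r))
cv2.imwrite("pics/m1.png",np.vstack(rows))
E
```

```text
scene origin 186 156
scene origin 251 174
scene origin 316 231
top origin 183 169
top origin 243 157
top origin 316 180
```

View pics/m1.png

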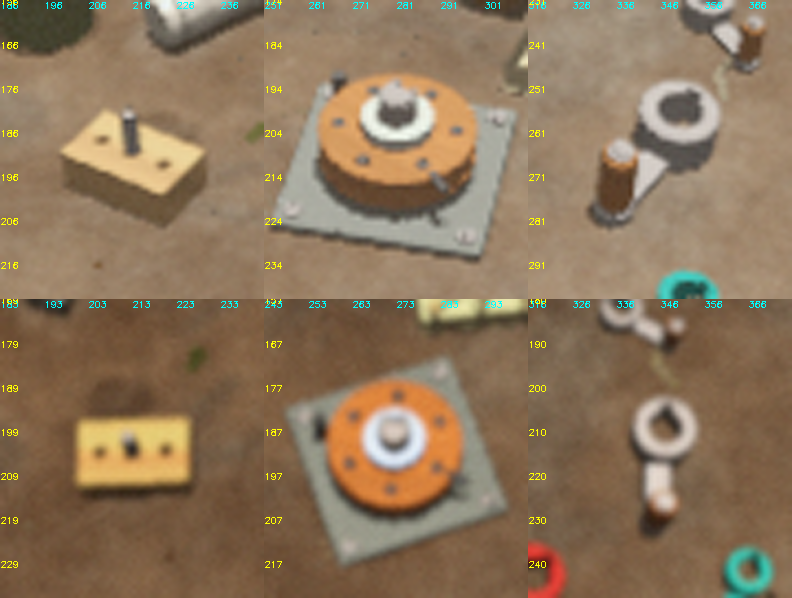

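```bash
cat > m.py <<'E'
from h import *
import pickle
D={n:pickle.load(open(n+"0.pkl","rb")) for n in("scene","top")}
def blob(d,mask,near):
    n,l,s,c=cv2.connectedComponentsWithStats(mask.astype(np.uint8))
    i=1+np.argmin(np.where(s[1:,4]>15,np.hypot(*(c[1:]-near).T),1e9)); return l==i,c[i],s[i,4]
for n,d in D.items():
    f=d["frame"].astype(int); r,g,b=f[...,0],f[...,1],f[...,2]
    h=cv2.cvtColor(d["frame"],cv2.COLOR_RGB2HSV).astype(int)
    P={"scene":((281,208),(346,257),(216,190)),"top":((273,191),(346,210),(213,203))}[n]
    def win(m,p,w=32):
        z=np.zeros(m.shape,bool); z[p[1]-w:p[1]+w,p[0]-w:p[0]+w]=1; return m&z
    # orange flange outline -> ellipse
    for nm,m,p,z in (("flange",(h[...,1]>120)&(r>150),P[0],.05),("collar",(h[...,1]<60)&(h[...,2]>195),P[0],.062),("hub",(h[...,1]<70)&(h[...,2]>140),P[1],.034),("blocktop",(h[...,1]>85)&(h[...,2]>170),P[2],.036)):
        M,c,a=blob(d,win(m,p),p)
        ct=max(cv2.findContours(M.astype(np.uint8),cv2.RETR_EXTERNAL,cv2.CHAIN_APPROX_NONE)[0],key=len)
        pts=np.array([plane(d,*q[0],z)[:2] for q in ct])*1000
        (cx,cy),rad=cv2.minEnclosingCircle(pts.astype(np.float32)); rect=cv2.minAreaRect(pts.astype(np.float32))
        e=cv2.fitEllipse(pts.astype(np.float32))
        print(n,nm,a,"minc",round(cx,1),round(cy,1),round(rad,1),"ell",np.round(e[0]+e[1],1),"rect",np.round(rect[0]+rect[1]+(rect[2],),1))
E
python3 m.py
```

```text
scene flange 424 minc 552.0 -2.6 64.7 ell [551.1   0.  112.3 115.7] rect [ 5.502e+02 -3.000e-01  1.193e+02  1.160e+02  3.130e+01]
scene collar 77 minc 551.5 1.0 28.1 ell [551.6   1.   50.   50.6] rect [548.5  -1.2  44.7  54.2  31.3]
scene hub 1151 minc 501.5 -240.6 108.2 ell [ 502.4 -242.8  146.9  176.9] rect [ 503.8 -240.9  163.5  156.1   25.2]
scene blocktop 306 minc 501.2 240.1 57.6 ell [499.3 238.4  65.7 126.8] rect [499.9 240.7  63.6 103.1   1.3]
top flange 505 minc 550.7 2.4 63.0 ell [549.3   3.1 119.5 120.8] rect [550.8   3.9 120.6 120.6  89.3]
top collar 111 minc 548.2 3.5 28.6 ell [549.7   3.   52.1  53.7] rect [549.8   1.8  52.   51.4  89.4]
top hub 122 minc 469.3 -294.3 29.8 ell [ 469.1 -294.    54.7   56.2] rect [ 469.1 -293.8   54.7   55.8   26.4]
top blocktop 329 minc 499.2 242.2 54.7 ell [498.2 241.7  65.  116. ] rect [498.6 242.1 100.   59.5  89.3]
```

View zoom.

```bash
python3 - <<'E'
from h import *
import pickle
t=[]
for n,(x,y),(gx,gy) in (("scene",(281,199),(346,262)),("top",(270,189),(346,216))):
    d=pickle.load(open(n+"0.pkl","rb"))
    for (a,b,w) in ((x,y,12),(gx,gy,22)):
        c=d["frame"][b-w:b+w,a-w:a+w,::-1].copy(); s=288//(w)
        c=cv2.normalize(c,None,0,255,cv2.NORM_MINMAX)
        c=cv2.resize(c,(300,300),interpolation=cv2.INTER_CUBIC if w>12 else cv2.INTER_LINEAR); t.append(c)
    f=d["frame"].astype(int); h=cv2.cvtColor(d["frame"],cv2.COLOR_RGB2HSV)
    for p in ((551,2,62),(551,2,86),(499.5,241,76),(469,-294,34)): print(n,p,proj(d,np.array(p)/1000).round(1))
    m=((h[...,1]<70)&(h[...,2]>150)).astype(np.uint8); N,l,s,c=cv2.connectedComponentsWithStats(m)
    for i in range(1,N):
        if abs(c[i]-[gx,gy]).max()<25 and s[i,4]>6: print(n,c[i].round(1),s[i,4],"z34",plane(d,*c[i],.034).round(4),"z67",plane(d,*c[i],.0675).round(4))
cv2.imwrite("pics/m2.png",np.vstack([np.hstack(t[:2]),np.hstack(t[2:])]))
E
```

```text
scene (551, 2, 62) [280.6 199.7]
scene (551, 2, 86) [280.6 194.4]
scene (499.5, 241, 76) [214.2 181.2]
scene (469, -294, 34) [349.5 255.9]
scene [361.1 238.6] 29 z34 [ 0.5535 -0.2954  0.034 ] z67 [ 0.523  -0.304   0.0675]
scene [340.3 267.6] 78 z34 [ 0.4132 -0.2895  0.034 ] z67 [ 0.3872 -0.2983  0.0675]
scene [350.3 279.9] 282 z34 [ 0.3869 -0.3345  0.034 ] z67 [ 0.3618 -0.3419  0.0675]
scene [322.8 275.1] 9 z34 [ 0.3608 -0.2577  0.034 ] z67 [ 0.3365 -0.2676  0.0675]
top (551, 2, 62) [272.4 187.7]
top (551, 2, 86) [272.3 185.5]
top (499.5, 241, 76) [211.5 199.3]
top (469, -294, 34) [346.9 208.6]
top [346.9 208.7] 116 z34 [ 0.4684 -0.2938  0.034 ] z67 [ 0.4572 -0.2882  0.0675]
top [345.6 221.8] 54 z34 [ 0.414  -0.2855  0.034 ] z67 [ 0.4038 -0.2801  0.0675]
```

View pics/m2.png

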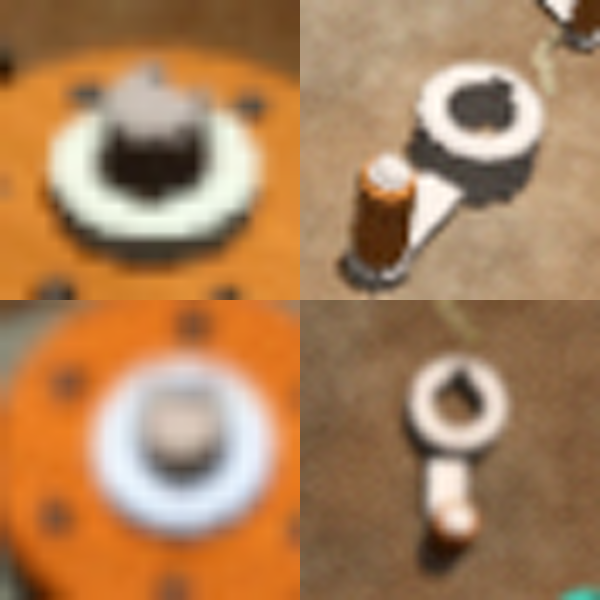

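```bash
python3 - <<'E'
from h import *
import pickle
D={n:pickle.load(open(n+"0.pkl","rb")) for n in("scene","top")}
def ortho(d,c,z,half,mm=.25):
    k=np.arange(-half,half,mm)
    X,Y=np.meshgrid(c[1]-k,c[0]-k)  # cols: -y right ; rows: -x down (x up, y left)
    W=np.stack([Y,X,np.full_like(X,z)],-1)/1000
    C=W@d["R"].T+d["t"]; uv=C[...,:2]/C[...,2:]*d["f"]+[d["cx"],d["cy"]]
    return cv2.remap(d["frame"],uv[...,0].astype(np.float32),uv[...,1].astype(np.float32),cv2.INTER_LINEAR)[:,:,::-1]
def pack(im,half):
    im=cv2.resize(cv2.normalize(im,None,0,255,cv2.NORM_MINMAX),(266,266))
    cv2.circle(im,(133,133),int(15/half*133),(255,0,255),1); return im
R=[]
for n,d in D.items():
    a=pack(ortho(d,(550.5,2),86,25),25)
    b=ortho(d,(550.5,2),50,85,.5); b=cv2.resize(b,(266,266)); cv2.circle(b,(133,133),int(62/85*133),(255,0,255),1)
    c=pack(ortho(d,(469,-294),34,32),32)
    R.append(np.hstack([a,b,c]))
    f=d["frame"].astype(int)
    for r in(11,13):
        print(n,r,[int(f[int(round(p[1])),int(round(p[0]))].sum()//3) for th in range(0,360,20) for p in [proj(d,[.5505+r/1e3*np.cos(np.radians(th)),.002+r/1e3*np.sin(np.radians(th)),.086])]])
cv2.imwrite("pics/m3.png",np.vstack(R))
E
```

```text
scene 11 [170, 167, 178, 198, 183, 169, 169, 176, 182, 194, 178, 173, 198, 190, 184, 184, 172, 167]
scene 13 [159, 167, 178, 174, 183, 169, 169, 176, 182, 128, 178, 173, 173, 190, 184, 184, 172, 163]
top 11 [202, 201, 180, 187, 186, 190, 184, 179, 179, 186, 178, 155, 173, 186, 190, 195, 174, 198]
top 13 [202, 201, 202, 202, 195, 188, 182, 162, 179, 141, 178, 155, 173, 211, 215, 195, 196, 198]
```

View pics/m3.png

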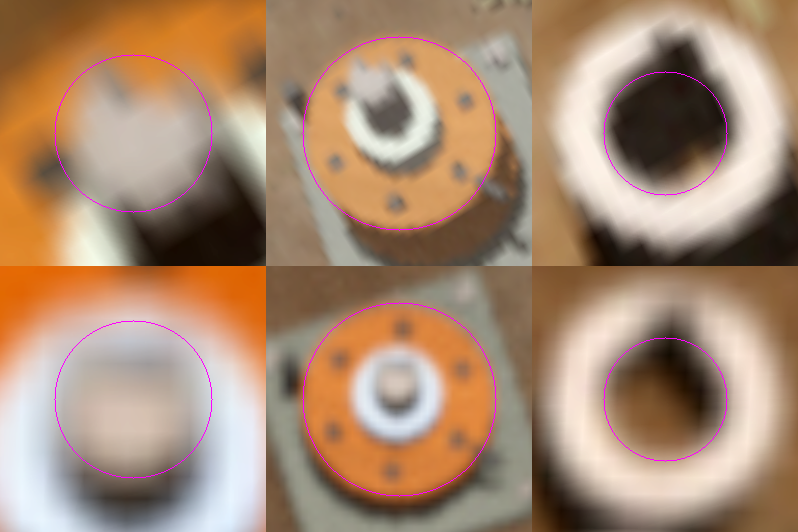

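The views agree: winder axis ≈(550.4, 2.0), slot direction ≈−5…−10°, block/key ≈(499.3, 241.4) with yaw≈0, crank hub ≈(469,−294), keyway direction ≈−9.5°. Moving over the key.

Emit:
arm_command(rows="265 -337.5 -50 0 0 22;265 -337.5 -50 0 0 22;265 -337.5 -50 0 0 22;265 -337.5 -50 0 0 22;265 -337.5 -50 0 0 22;265 -337.5 -50 0 0 22;265 -337.5 -50 0 0 22;265 -337.5 -50 0 0 22;265 -337.5 -100 0 0 22;265 -337.5 -100 0 0 22;265 -337.5 -100 0 0 22;265 -337.5 -100 0 0 22", jaw=0.6, squeeze=40)

```text
t: 1.6
tool_pos: [0.5001, 0.2423, 0.2051]
tool_rot: [-0.0, 3.138, -0.001]
contact_force: [0.3, -0.8, -0.5]
opening: 0.051
```

Emit:
arm_command(rows="-0.8 -0.9 -50 0 0 0;-0.8 -0.9 -84 0 0 0;-0.8 -0.9 -84 0 0 0;-0.8 -0.9 -84 0 0 0")

```text
t: 2.1
tool_pos: [0.5006, 0.242, 0.1235]
tool_rot: [-0.001, 3.135, 0.001]
contact_force: [0.7, 0.3, 0.3]
opening: 0.0513
```

```bash
python3 - <<'E'
from h import *
o=monitor.get_obs();print(o["t"],o["tool_pos"],o["contact_force"])
t=[]
for n in("scene","top"):
    d=get(n); p=proj(d,[.4993,.2414,.06]).astype(int)
    t.append(cv2.resize(d["frame"][p[1]-30:p[1]+30,p[0]-40:p[0]+40,::-1],(400,300),interpolation=cv2.INTER_CUBIC))
cv2.imwrite("pics/m4.png",np.hstack(t))
E
```

```text
2.1 [0.50059525 0.24200787 0.12347951] [0.71159682 0.29675469 0.34285208]
```

View pics/m4.png

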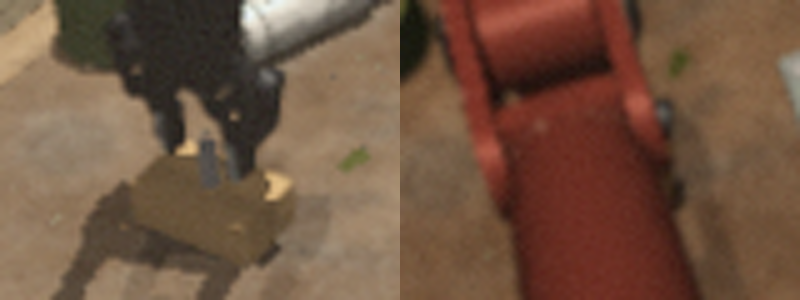

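The scene crop shows the key (208,160) between the fingers. Closing.

Emit:
arm_command(rows="0 0 0 0 0 0;0 0 0 0 0 0;0 0 0 0 0 0;0 0 0 0 0 0;0 0 0 0 0 0", jaw=0, squeeze=40)

```text
t: 2.82
tool_pos: [0.5016, 0.2421, 0.125]
tool_rot: [-0.0, 3.132, 0.001]
contact_force: [-0.0, -0.4, 6.3]
opening: 0.0089
```

Emit:
arm_command(rows="0 0 10 0 0 0;0 0 20 0 0 0;0 0 32 0 0 0;0 0 60 0 0 0;0 0 95 0 0 0;0 -50 95 0 0 -3;20 -100 95 0 0 -6;40 -150 95 0 0 -6;65 -200 95 0 0 -6;65 -241 95 0 0 -6;65 -241 95 0 0 -6;65 -241 95 0 0 -6")

```text
t: 4.32
tool_pos: [0.5665, 0.0015, 0.2203]
tool_rot: [0.164, 3.128, 0.002]
contact_force: [0.7, -0.2, -0.3]
opening: 0.0087
```

```bash
python3 - <<'E'
from h import *
o=monitor.get_obs();print(o["t"],o["tool_pos"],o["tool_rot"],o["contact_force"],o["opening"])
t=[]
d=get("scene"); p=proj(d,[.56,.0,.1]).astype(int)
t.append(cv2.resize(d["frame"][p[1]-30:p[1]+30,p[0]-40:p[0]+40,::-1],(800,600),interpolation=cv2.INTER_CUBIC))
print(p-[40,30])
for z in (.1,.107): print(proj(d,[.5643,.0005,z]))
print(proj(d,[.5643,.0005,.086]),proj(d,[.5504,.002,.086]))
cv2.imwrite("pics/m5.png",np.hstack(t))
E
```

```text
4.325 [0.56647029 0.00153583 0.22028551] [1.63654098e-01 3.12809248e+00 1.58615746e-03] [ 0.69843142 -0.1636958  -0.32490858] 0.00868232530731072
[242 159]
[283.04652755 189.15377529]
[283.0627961  187.57050475]
[283.01430929 192.28928416] [280.497473   194.50197945]
```

View pics/m5.png

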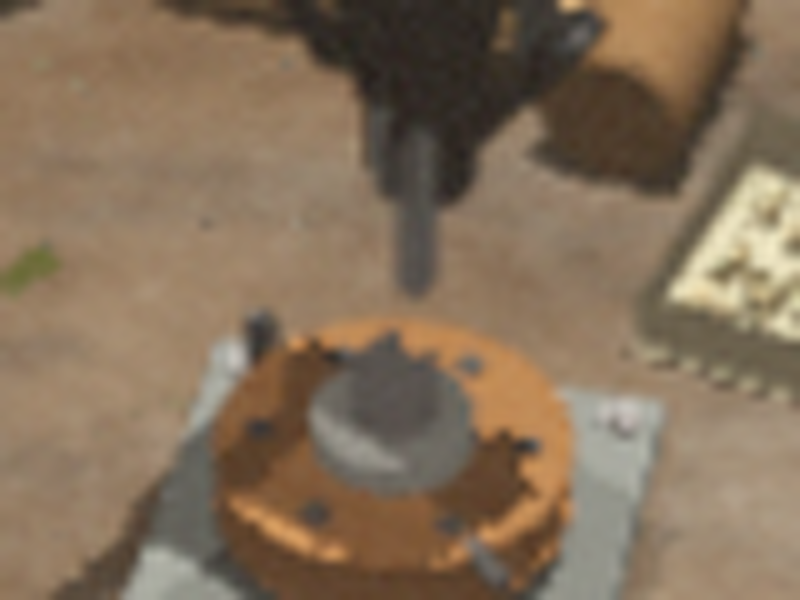

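Emit:
arm_command(rows="1.5 -0.8 -8 0 0 -2;1.5 -0.8 -18 0 0 -2;1.5 -0.8 -22 0 0 -2;1.5 -0.8 -25 0 0 -2;1.5 -0.8 -25 0 0 -2")

```text
t: 5.0
tool_pos: [0.5678, 0.0012, 0.1949]
tool_rot: [0.217, 3.125, 0.001]
contact_force: [0.3, -0.4, -1.1]
opening: 0.0092
```

Emit:
arm_command(rows="0 0 -6 0 0 0;0 0 -12 0 0 0;0 0 -17 0 0 0;0 0 -20 0 0 0;0 0 -20 0 0 0")

```text
t: 5.62
tool_pos: [0.5677, 0.0012, 0.1745]
tool_rot: [0.217, 3.126, 0.001]
contact_force: [0.5, 0.1, -0.2]
opening: 0.0089
```

Emit:
arm_command(rows="0 0 -2 0 0 0;0 0 -4 0 0 0;0 0 -4 0 0 0")

```text
t: 6.0
tool_pos: [0.5676, 0.0013, 0.1703]
tool_rot: [0.217, 3.126, 0.001]
contact_force: [0.9, 0.0, 0.3]
opening: 0.0089
```

Emit:
arm_command(rows="0 0 -3 0 0 0;0 0 -6 0 0 0;0 0 -8 0 0 0;0 0 -8 0 0 0")

```text
t: 6.5
tool_pos: [0.5674, 0.0013, 0.162]
tool_rot: [0.217, 3.127, 0.001]
contact_force: [0.1, -0.9, -0.5]
opening: 0.0093
```

```bash
python3 - <<'E'
from h import *
o=monitor.get_obs();print(o["t"],o["tool_pos"],o["tool_rot"],o["contact_force"],o["opening"])
d=get("scene"); p=proj(d,[.56,.0,.1]).astype(int)
print(p-[40,30])
cv2.imwrite("pics/m6.png",cv2.resize(d["frame"][p[1]-30:p[1]+30,p[0]-40:p[0]+40,::-1],(800,600),interpolation=cv2.INTER_CUBIC))
E
```

```text
6.5 [0.56743262 0.00128357 0.16197775] [2.16751527e-01 3.12676226e+00 1.34172514e-03] [ 0.10121358 -0.92062653 -0.51554037] 0.009301824365164423
[242 159]
```

View pics/m6.png

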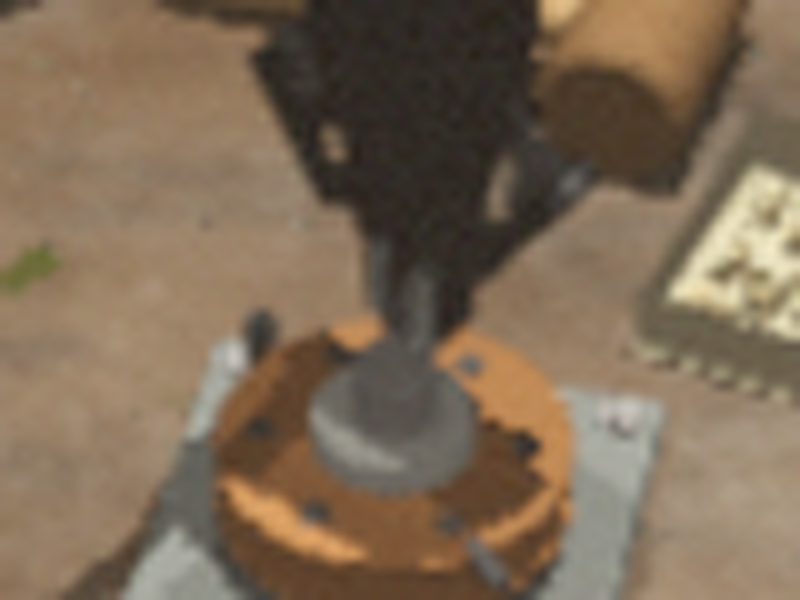

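Key is in the groove and about 13 mm into the pocket with no contact force. Release, rise, close and push it down.

Emit:
arm_command(rows="0 0 0 0 0 0;0 0 0 0 0 0;0 0 0 0 0 0;0 0 40 0 0 0;0 0 40 0 0 0;0 0 40 0 0 0", jaw=0.3)

```text
t: 7.3
tool_pos: [0.5675, 0.0013, 0.2021]
tool_rot: [0.217, 3.126, 0.001]
contact_force: [-0.3, -0.4, -0.4]
opening: 0.0257
```

Emit:
arm_command(rows="-3 0 0 0 0 0;-3 0 0 0 0 0;-3 0 0 0 0 0;-3 0 0 0 0 0;-3 0 -15 0 0 0;-3 0 -20 0 0 0;-3 0 -23 0 0 0;-3 0 -26 0 0 0;-3 0 -28 0 0 0;-3 0 -28 0 0 0", jaw=0)

```text
t: 8.55
tool_pos: [0.5645, 0.0013, 0.174]
tool_rot: [0.217, 3.126, 0.001]
contact_force: [-0.1, 0.5, -0.1]
opening: -0.0
```

Emit:
arm_command(rows="0 0 -1 0 0 0;0 0 -2 0 0 0;0 0 -2.5 0 0 0;0 0 -2.5 0 0 0")

```text
t: 9.05
tool_pos: [0.5651, 0.0012, 0.1725]
tool_rot: [0.217, 3.125, 0.001]
contact_force: [-0.0, -0.9, 4.6]
opening: -0.0001
```

Emit:
arm_command(rows="0 0 -1.5 0 0 0;0 0 -1.5 0 0 0;0 0 40 0 0 0;0 0 80 0 0 0;0 0 80 0 0 0")

```text
t: 9.68
tool_pos: [0.5667, 0.001, 0.2565]
tool_rot: [0.216, 3.118, 0.0]
contact_force: [0.5, 0.1, -0.3]
opening: 0.0002
```

```bash
python3 - <<'E'
from h import *
import pickle
for n,(x,y),g in (("scene",(349,256),(335,265)),("top",(347,209),(346,225))):
    d=pickle.load(open(n+"0.pkl","rb")); h=cv2.cvtColor(d["frame"],cv2.COLOR_RGB2HSV).astype(int)
    for vt in (170,185,200):
        m=((h[...,1]<60)&(h[...,2]>vt)).astype(np.uint8); w=np.zeros_like(m); w[y-12:y+11,x-14:x+14]=1
        N,l,s,c=cv2.connectedComponentsWithStats(m*w); i=1+np.argmax(s[1:,4])
        ct=max(cv2.findContours((l==i).astype(np.uint8),cv2.RETR_EXTERNAL,cv2.CHAIN_APPROX_NONE)[0],key=len)
        pts=np.array([plane(d,*q[0],.034)[:2] for q in ct])*1000
        e=cv2.fitEllipse(pts.astype(np.float32)); C=cv2.minEnclosingCircle(pts.astype(np.float32)); print(n,vt,s[i,4],np.round(e[0]+e[1],1),np.round(C[0]+(C[1],),1))
    # sleeve wood
    m=((h[...,1]>120)&(h[...,0]<20)&(h[...,2]>60)).astype(np.uint8); w=np.zeros_like(m); w[g[1]-15:g[1]+25,g[0]-14:g[0]+14]=1
    if n=="scene":
        N,l,s,c=cv2.connectedComponentsWithStats(m*w)
        for i in range(1,N):
            if s[i,4]>20: print("sleeve",s[i],c[i],"z38",plane(d,*c[i],.038).round(4))
    G=np.array([469,-294])-80*np.array([np.cos(np.radians(-9.5)),np.sin(np.radians(-9.5))]); print("pred cap",proj(d,[*G/1e3,.0675]),"axis38",proj(d,[*G/1e3,.038]))
    m=((h[...,1]<90)&(h[...,2]>170)).astype(np.uint8); print(n); p=proj(d,[*G/1e3,.0675]).astype(int); print(m[p[1]-6:p[1]+7,p[0]-7:p[0]+8],p-[7,6])
E
```

```text
scene 170 134 [ 471.9 -294.7   52.8   55. ] [ 472.7 -293.7   28.9]
scene 185 103 [ 470.8 -295.5   49.3   52.2] [ 471.5 -294.9   27.2]
scene 200 69 [ 471.3 -295.2   43.9   45.5] [ 470.8 -295.    25. ]
sleeve [332 265   9  14  78] [335.82051282 272.21794872] z38 [ 0.3874 -0.2869  0.038 ]
pred cap [335.2419962  264.42281595] axis38 [334.34969672 270.74336644]
scene
[[0 0 0 0 0 0 0 0 0 0 0 0 0 0 0]
 [0 0 0 0 0 0 0 0 0 0 0 0 0 0 0]
 [0 0 0 0 0 0 0 0 0 0 0 0 0 0 0]
 [0 0 0 0 0 0 0 0 0 0 0 0 0 0 0]
 [0 0 0 0 0 0 0 1 1 1 1 0 0 0 0]
 [0 0 0 0 0 0 1 1 1 1 1 0 0 0 0]
 [0 0 0 0 0 0 1 1 1 1 1 1 0 0 0]
 [0 0 0 0 0 0 1 1 1 1 1 1 1 0 0]
 [0 0 0 0 0 0 1 1 1 1 1 1 1 1 1]
 [0 0 0 0 0 0 0 0 1 1 1 0 0 1 1]
 [0 0 0 0 0 0 0 0 0 0 0 0 0 1 1]
 [0 0 0 0 0 0 0 0 0 0 0 0 0 1 1]
 [0 0 0 0 0 0 0 0 0 0 0 0 0 1 1]] [328 258]
top 170 83 [ 469.8 -294.    46.6   47.8] [ 469.6 -294.2   27.1]
top 185 70 [ 469.6 -293.7   45.7   47. ] [ 469.8 -293.6   26.5]
top 200 46 [ 469.  -293.7   43.7   45.5] [ 469.6 -293.8   25. ]
pred cap [346.01588235 225.20879302] axis38 [344.92487043 227.33942382]
top
[[0 0 0 0 1 1 1 1 1 0 0 0 0 0 0]
 [0 0 0 0 1 1 1 1 1 0 0 0 0 0 0]
 [0 0 0 0 1 1 1 1 1 0 0 0 0 0 0]
 [0 0 0 0 1 1 1 1 1 0 0 0 0 0 0]
 [0 0 0 0 1 1 1 1 1 0 0 0 0 0 0]
 [0 0 0 0 1 1 1 1 1 1 0 0 0 0 0]
 [0 0 0 0 0 1 1 1 1 1 1 0 0 0 0]
 [0 0 0 0 0 0 1 1 1 1 1 0 0 0 0]
 [0 0 0 0 0 0 0 1 1 1 0 0 0 0 0]
 [0 0 0 0 0 0 0 0 0 0 0 0 0 0 0]
 [0 0 0 0 0 0 0 0 0 0 0 0 0 0 0]
 [0 0 0 0 0 0 0 0 0 0 0 0 0 0 0]
 [0 0 0 0 0 0 0 0 0 0 0 0 0 0 0]] [339 219]
```

Emit:
arm_command(rows="-96 -295.5 0 0 0.9 0;-96 -295.5 0 0 0.9 0;-96 -295.5 0 0 0.9 0;-96 -295.5 0 0 0.9 0;-96 -295.5 0 0 0.9 0;-96 -295.5 0 0 0.9 0;-96 -295.5 -50 0 0.9 0;-96 -295.5 -100 0 0.9 0;-96 -295.5 -120 0 0.9 0;-96 -295.5 -120 0 0.9 0", jaw=1)

```text
t: 10.92
tool_pos: [0.4701, -0.2931, 0.1345]
tool_rot: [-0.216, -3.132, -0.003]
contact_force: [-0.8, -0.3, 1.3]
opening: 0.0854
```

```bash
python3 - <<'E'
from h import *
o=monitor.get_obs();print(o["t"],o["tool_pos"],o["tool_rot"],o["contact_force"],o["opening"])
d=get("scene")
t=[cv2.resize(d["frame"][y-30:y+30,x-40:x+40,::-1],(400,300),interpolation=cv2.INTER_CUBIC) for x,y in ((281,195),(346,258))]
cv2.imwrite("pics/m7.png",np.hstack(t))
E
```

```text
10.925 [ 0.47005948 -0.29307787  0.13451936] [-2.15675703e-01 -3.13154590e+00 -2.93134350e-03] [-0.80381573 -0.28957747  1.27586033] 0.08539396442710007
```

View pics/m7.png

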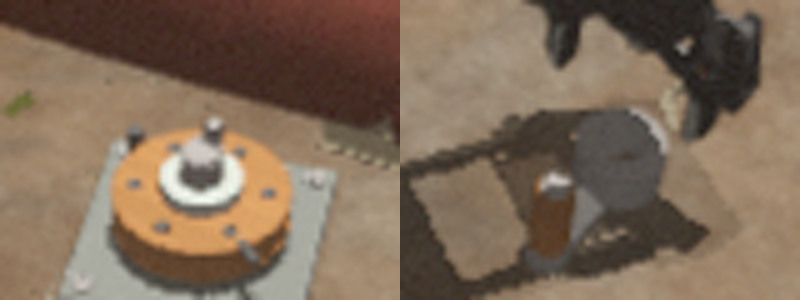

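Key stands home beside the shaft (top at ≈(213,125) left crop), and the open fingers straddle the hub. Lowering and gripping.

Emit:
arm_command(rows="0.4 -1.4 -30 0 0 0;0.4 -1.4 -50 0 0 0;0.4 -1.4 -60 0 0 0;0.4 -1.4 -60 0 0 0", squeeze=60)

```text
t: 11.48
tool_pos: [0.4714, -0.2954, 0.0765]
tool_rot: [0.216, 3.134, -0.0]
contact_force: [-0.6, 0.1, 0.4]
opening: 0.0854
```

Emit:
arm_command(rows="0 0 0 0 0 0;0 0 0 0 0 0;0 0 0 0 0 0;0 0 0 0 0 0", jaw=0)

```text
t: 11.98
tool_pos: [0.4723, -0.2959, 0.0779]
tool_rot: [0.216, 3.132, -0.002]
contact_force: [0.2, 1.3, 5.0]
opening: 0.0551
```

Emit:
arm_command(rows="0 0 10 0 0.5 0;0 0 30 0 0.5 0;0 0 60 0 0.5 0;0 0 100 0 0.5 0;0 0 130 0 0.5 4;20 60 130 0 0.5 4;40 120 130 0 0.5 4;60 180 130 0 0.5 4;79.5 240 130 0 0.5 4;79.5 298 130 0 0.5 4;79.5 298 130 0 0.5 4;79.5 298 130 0 0.5 4", squeeze=100)

```text
t: 13.48
tool_pos: [0.5516, 0.002, 0.2083]
tool_rot: [-0.105, -3.134, 0.004]
contact_force: [0.0, -0.4, -3.2]
opening: 0.0542
```

```bash
python3 - <<'E'
from h import *
o=monitor.get_obs();print(o["t"],o["tool_pos"],o["tool_rot"],o["contact_force"],o["wrist_torque"],o["opening"])
t=[]
for n in("scene","top"):
    d=get(n); p=proj(d,[.53,.0,.13]).astype(int); print(p-[28,42])
    t.append(cv2.resize(d["frame"][p[1]-42:p[1]+42,p[0]-28:p[0]+28,::-1],(400,600),interpolation=cv2.INTER_CUBIC))
cv2.imwrite("pics/m8.png",np.hstack(t))
E
```

```text
13.475 [0.55157768 0.00204739 0.20828242] [-0.10517243 -3.13351628  0.00378471] [ 9.41053853e-04 -3.67859574e-01 -3.24269099e+00] [-0.09038822 -0.07473032 -0.01127115] 0.054172521895726404
[249 146]
[244 144]
```

View pics/m8.png

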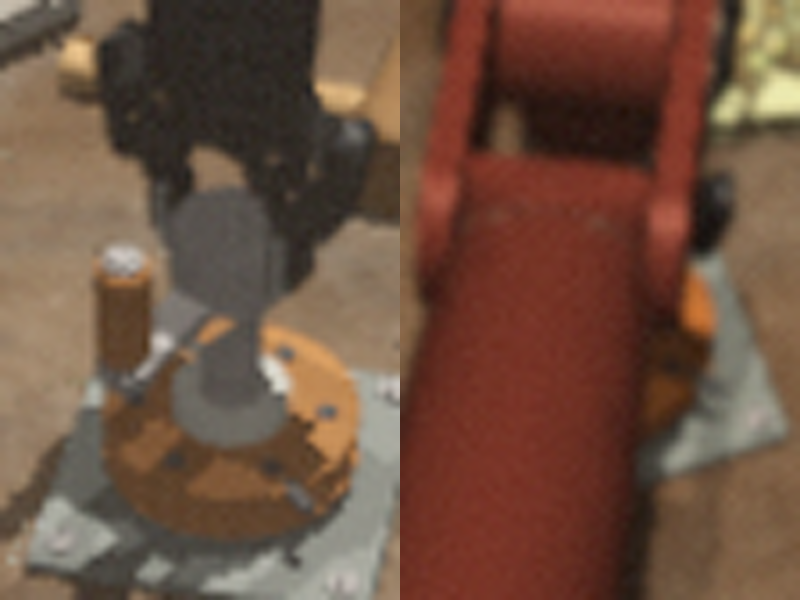

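```bash
python3 - <<'E'
from h import *
d=get("scene"); p=proj(d,[.47,.008,.16]).astype(int)
print(plane(d,265.7,181.9,.198),proj(d,[.4702,.008,.198]),proj(d,[.55,.0024,.1644]))
f=d["frame"]; h=cv2.cvtColor(f,cv2.COLOR_RGB2HSV).astype(int)
m=((h[...,1]>110)&(h[...,0]<20)&(h[...,2]<150)).astype(np.uint8); w=np.zeros_like(m); w[178:202,256:275]=1
N,l,s,c=cv2.connectedComponentsWithStats(m*w); i=1+np.argmax(s[1:,4]); print(s[i],c[i],plane(d,*c[i],.168))
m=((h[...,1]<60)&(h[...,2]>150)).astype(np.uint8)*w; N,l,s,c=cv2.connectedComponentsWithStats(m); print(s[1:],c[1:])
E
```

```text
[0.46938337 0.00653066 0.198     ] [265.43760308 181.59009277] [280.41784937 176.40595463]
[262 184   9  14  82] [266.06097561 190.68292683] [0.46411079 0.00255191 0.168     ]
[[264 180   6   5  22]
 [270 192   3   4   7]
 [261 199   2   3   5]
 [269 198   1   1   1]] [[266.27272727 181.77272727]
 [271.14285714 193.71428571]
 [261.4        200.2       ]
 [269.         198.        ]]
```

Emit:
arm_command(rows="0 0.4 -12 0 0 -1;0 0.4 -24 0 0 -1;0 0.4 -30 0 0 -1;0 0.4 -34 0 0 -1;0 0.4 -34 0 0 -1")

```text
t: 14.25
tool_pos: [0.5516, 0.0013, 0.1737]
tool_rot: [-0.137, -3.131, 0.003]
contact_force: [0.2, 0.6, -2.8]
opening: 0.0539
```

Emit:
arm_command(rows="0 0.8 -4 0 0 0;0 0.8 -8 0 0 0;0 0.8 -11 0 0 0;0 0.8 -13 0 0 0;0 0.8 -13 0 0 0")

```text
t: 14.88
tool_pos: [0.5518, 0.0021, 0.1607]
tool_rot: [-0.137, -3.132, 0.003]
contact_force: [1.8, 1.2, -4.1]
opening: 0.0542
```

Emit:
arm_command(rows="0 0 -5 0 0 0;0 0 -10 0 0 0;0 0 -14 0 0 0;0 0 -17 0 0 0;0 0 -19 0 0 0;0 0 -19 0 0 0")

```text
t: 15.62
tool_pos: [0.552, 0.0021, 0.1416]
tool_rot: [-0.137, -3.133, 0.003]
contact_force: [1.5, 0.5, -4.0]
opening: 0.0544
```

Emit:
arm_command(rows="0 0 -1 0 0 0;0 0 -2 0 0 0;0 0 -3 0 0 0;0 0 -3 0 0 0")

```text
t: 16.12
tool_pos: [0.5521, 0.002, 0.1402]
tool_rot: [-0.137, -3.132, 0.003]
contact_force: [-4.2, 1.0, 7.3]
opening: 0.054
```

Emit:
arm_command(rows="0 0 0 0 0 0;0 0 0 0 0 0;0 0 0 0 0 0;0 0 25 0 0 0;0 0 60 0 0 0;0 0 90 0 0 0;-40 3 90 0 0 0;-81.5 5 90 0 0 0;-81.5 5 90 0 0 0;-81.5 5 90 0 0 0", jaw=1)

```text
t: 17.38
tool_pos: [0.4711, 0.007, 0.2305]
tool_rot: [-0.137, -3.133, 0.003]
contact_force: [-0.7, -0.9, 0.4]
opening: 0.0855
```

```bash
python3 - <<'E'
from h import *
o=monitor.get_obs();print(o["t"],o["tool_pos"],o["tool_rot"],o["contact_force"],o["opening"])
d=get("scene"); print(proj(d,[.4704,.007,.1295]),proj(d,[.5502,.0022,.096]))
t=d["frame"][160:235,230:330,::-1]
cv2.imwrite("pics/m9.png",cv2.resize(t,(800,600),interpolation=cv2.INTER_CUBIC))
E
```

```text
17.375 [0.47111269 0.00698977 0.23050497] [-1.36781086e-01 -3.13339292e+00  2.90450244e-03] [-0.65469204 -0.90150002  0.44855603] 0.08545820658542876
[266.16789066 198.18972604] [280.42615461 192.27837763]
```

View pics/m9.png

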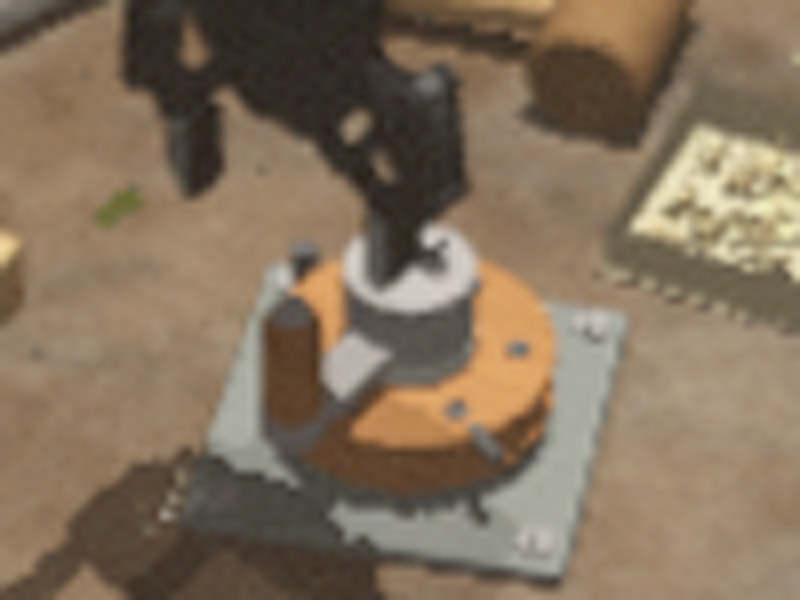

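Crank seated on the collar, key end visible at ≈(432,250), grip cap at (293,312) as predicted. Going down on the grip.

Emit:
arm_command(rows="-0.5 0 -40 0 0 0;-0.5 0 -65 0 0 0;-0.5 0 -73 0 0 0;-0.5 0 -73 0 0 0", squeeze=30)

```text
t: 17.92
tool_pos: [0.4715, 0.0069, 0.1576]
tool_rot: [-0.137, -3.133, 0.003]
contact_force: [0.6, -0.3, -0.1]
opening: 0.0855
```

Emit:
arm_command(rows="0 0 0 0 0 0;0 0 0 0 0 0;0 0 0 0 0 0;0 0 0 0 0 0;0 0 0 0 0 0", jaw=0)

```text
t: 18.55
tool_pos: [0.4717, 0.0069, 0.1581]
tool_rot: [-0.137, -3.133, 0.003]
contact_force: [-0.6, 0.1, 1.8]
opening: 0.0251
```

```bash
python3 -c "
import numpy as np
for a in np.arange(176.6,-5,-6):
    r=np.radians(a); print(round(a,1),*np.round([551.6+80*np.cos(r)-471.7,2.1+80*np.sin(r)-6.9],1),sep=' ',end='; ')"
```

```text
176.6 0.0 -0.1; 170.6 1.0 8.3; 164.6 2.8 16.4; 158.6 5.4 24.4; 152.6 8.9 32.0; 146.6 13.1 39.2; 140.6 18.1 46.0; 134.6 23.7 52.2; 128.6 30.0 57.7; 122.6 36.8 62.6; 116.6 44.1 66.7; 110.6 51.8 70.1; 104.6 59.7 72.6; 98.6 67.9 74.3; 92.6 76.3 75.1; 86.6 84.6 75.1; 80.6 93.0 74.1; 74.6 101.1 72.3; 68.6 109.1 69.7; 62.6 116.7 66.2; 56.6 123.9 62.0; 50.6 130.7 57.0; 44.6 136.9 51.4; 38.6 142.4 45.1; 32.6 147.3 38.3; 26.6 151.4 31.0; 20.6 154.8 23.3; 14.6 157.3 15.4; 8.6 159.0 7.2; 2.6 159.8 -1.2; -3.4 159.8 -9.5;
```

Emit:
arm_command(rows="1 8.3 0 0 0 0;2.8 16.4 0 0 0 0;5.4 24.4 0 0 0 0;8.9 32 0 0 0 0;13.1 39.2 0 0 0 0;18.1 46 0 0 0 0;23.7 52.2 0 0 0 0;30 57.7 0 0 0 0;36.8 62.6 0 0 0 0;36.8 62.6 0 0 0 0")

```text
t: 19.8
tool_pos: [0.5091, 0.0705, 0.1582]
tool_rot: [-0.136, -3.134, 0.0]
contact_force: [-1.8, 3.2, 3.5]
opening: 0.0255
```

Emit:
arm_command(rows="6.7 3.1 0 0 0 0;14.4 6.5 0 0 0 0;22.3 9 0 0 0 0;30.5 10.7 0 0 0 0;38.9 11.5 0 0 0 0;47.2 11.5 0 0 0 0;55.6 10.5 0 0 0 0;63.7 8.7 0 0 0 0;71.7 6.1 0 0 0 0;71.7 6.1 0 0 0 0")

```text
t: 21.05
tool_pos: [0.5818, 0.076, 0.1584]
tool_rot: [-0.137, -3.136, 0.001]
contact_force: [2.0, 3.4, 3.0]
opening: 0.0251
```

Emit:
arm_command(rows="6.6 -2.9 0 0 0 0;13.8 -7.1 0 0 0 0;20.6 -12.1 0 0 0 0;26.8 -17.7 0 0 0 0;32.3 -24 0 0 0 0;32.3 -24 0 0 0 0")

```text
t: 21.8
tool_pos: [0.6149, 0.0511, 0.1586]
tool_rot: [-0.138, -3.137, 0.002]
contact_force: [2.9, 1.8, 1.6]
opening: 0.0253
```

Emit:
arm_command(rows="1.7 -2.4 0 0 0 0;4.1 -5.9 0 0 0 0;6.3 -9.5 0 0 0 0;8.2 -13.2 0 0 0 0;8.2 -13.2 0 0 0 0")

```text
t: 22.42
tool_pos: [0.6235, 0.0374, 0.1586]
tool_rot: [-0.139, -3.138, 0.003]
contact_force: [4.2, 1.1, 1.1]
opening: 0.0253
```

Emit:
arm_command(rows="1.7 -4 0 0 0 0;3.3 -7.9 0 0 0 0;4.6 -11.9 0 0 0 0;4.6 -11.9 0 0 0 0")

```text
t: 22.92
tool_pos: [0.6284, 0.0249, 0.1587]
tool_rot: [0.139, 3.138, -0.004]
contact_force: [5.3, 1.2, 0.6]
opening: 0.0252
```

Emit:
arm_command(rows="2 -4.8 0 0 0 0;3 -8.9 0 0 0 0;3 -8.9 0 0 0 0")

```text
t: 23.3
tool_pos: [0.6309, 0.0154, 0.1584]
tool_rot: [-0.14, -3.137, 0.005]
contact_force: [0.8, 0.2, 3.4]
opening: 0.0249
```

```bash
python3 - <<'E'
from h import *
o=monitor.get_obs();print(o["t"],o["tool_pos"],o["contact_force"])
d=get("scene")
cv2.imwrite("pics/m10.png",cv2.resize(d["frame"][160:235,230:330,::-1],(800,600),interpolation=cv2.INTER_CUBIC))
E
```

```text
23.3 [0.63092487 0.01541284 0.15842055] [0.84397251 0.2419131  3.40770011]
```

View pics/m10.png

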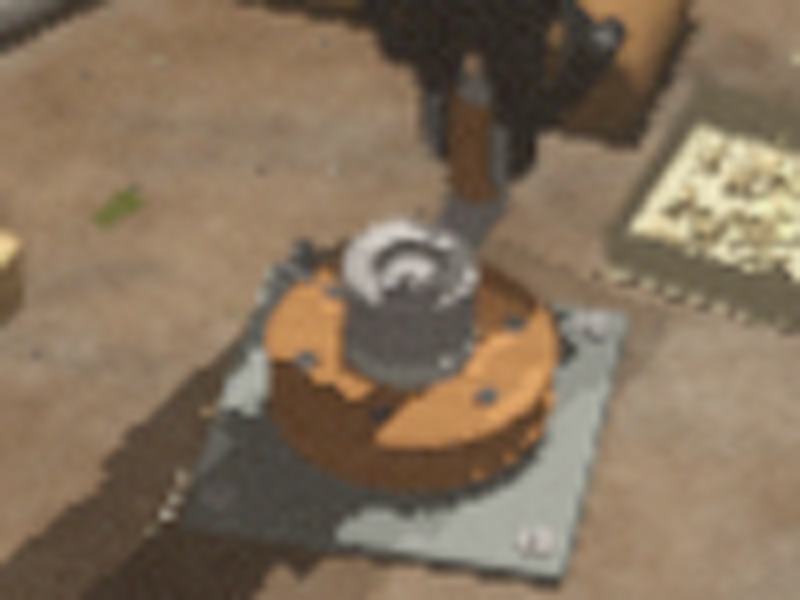

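The pin (≈(285,265)) has come round close to the post (≈(303,255)). Continuing until it meets.

Emit:
arm_command(rows="0.6 -2.5 0 0 0 0;1 -5 0 0 0 0;1 -5 0 0 0 0")

```text
t: 23.72
tool_pos: [0.6319, 0.0104, 0.1584]
tool_rot: [-0.14, -3.137, 0.006]
contact_force: [0.0, 1.4, 3.9]
opening: 0.0249
```

Emit:
arm_command(rows="0.3 -2.5 0 0 0 0;0.5 -5 0 0 0 0;0.5 -5 0 0 0 0")

```text
t: 24.1
tool_pos: [0.6324, 0.0061, 0.1584]
tool_rot: [-0.14, -3.137, 0.003]
contact_force: [0.9, 6.1, 3.3]
opening: 0.0251
```

Emit:
arm_command(rows="0.1 -2 0 0 0 0;0.2 -4 0 0 0 0;0.2 -4 0 0 0 0;0.2 -4 0 0 0 0")

```text
t: 24.6
tool_pos: [0.6325, 0.004, 0.1584]
tool_rot: [-0.139, -3.137, -0.004]
contact_force: [0.4, 9.3, 3.6]
opening: 0.0253
```

Emit:
arm_command(rows="0 -3 0 0 0 0;0 -6 0 0 0 0;0 -6 0 0 0 0;0 -6 0 0 0 0")

```text
t: 25.1
tool_pos: [0.6325, 0.0014, 0.1584]
tool_rot: [-0.139, -3.137, -0.016]
contact_force: [0.6, 15.7, 4.1]
opening: 0.0252
```

Emit:
arm_command(rows="0 2.5 0 0 0 0;0 2.5 0 0 0 0")

```text
t: 25.35
tool_pos: [0.6328, 0.0044, 0.1585]
tool_rot: [-0.138, -3.137, -0.017]
contact_force: [1.6, 5.4, 3.5]
opening: 0.0245
```

Emit:
arm_command(rows="0 0 0 0 0 0;0 0 0 0 0 0;0 0 0 0 0 0;0 0 30 0 0 0;0 0 80 0 0 0;0 0 110 0 0 0;0 60 130 0 0 0;0 120 130 0 0 0;-40 180 130 0 0 0;-80 240 130 0 0 0;-80 240 130 0 0 0;-80 240 130 0 0 0", jaw=0.7)

```text
t: 26.85
tool_pos: [0.5524, 0.2448, 0.2884]
tool_rot: [-0.135, -3.138, -0.016]
contact_force: [1.3, -1.0, -0.3]
opening: 0.0603
```

```bash
python3 - <<'E'
from h import *
o=monitor.get_obs();print(o["t"],o["tool_pos"],o["contact_force"],o["opening"])
d=get("scene"); a=cv2.resize(d["frame"][168:228,245:325,::-1],(560,420),interpolation=cv2.INTER_CUBIC)
e=get("top"); b=cv2.resize(e["frame"][160:220,253:293,::-1],(280,420),interpolation=cv2.INTER_CUBIC)
cv2.imwrite("pics/m11.png",cv2.resize(np.hstack([a,b]),(800,400)))
g=proj(d,[.6324,.006,.1295]); print(g)
E
```

```text
26.85 [0.55236475 0.24480808 0.28844712] [ 1.28955957 -1.01903657 -0.30778754] 0.060330936052697244
[292.0128161  170.69885544]
```

Picture limit reached, so I check numerically: brightness around the rim at pin height, before and after, and the bystanders.

```bash
python3 - <<'E'
from h import *
import pickle
for n in("top","scene"):
    o=pickle.load(open(n+"0.pkl","rb")); d=get(n)
    pickle.dump(d,open(n+"1.pkl","wb"))
    def samp(D,r,th,z): 
        p=proj(D,[.5502+r/1e3*np.cos(np.radians(th)),.0022+r/1e3*np.sin(np.radians(th)),z]); 
        return int(cv2.getRectSubPix(D["frame"],(1,1),tuple(map(float,p))).mean())
    A=list(range(50,122,3))+[]; print(n,"th",A)
    for r in(66,70): print("old",r,[samp(o,r,a,.045) for a in A]); print("new",r,[samp(d,r,a,.045) for a in A])
    B=list(range(-135,-105,3)); print("pin old",[samp(o,67,a,.045) for a in B],"new",[samp(d,67,a,.045) for a in B])
    # changed regions
    df=(np.abs(o["frame"].astype(int)-d["frame"]).max(2)>45).astype(np.uint8); N,l,s,c=cv2.connectedComponentsWithStats(df)
    print([(c[i].round().astype(int).tolist(),int(s[i,4])) for i in range(1,N) if s[i,4]>12])
    # bolt angles on the flange (dark spots r~46)
    print("bolt r46",[(a,samp(d,46,a,.05)) for a in range(-180,180,6)] if n=="top" else "")
E
```

```text
top th [50, 53, 56, 59, 62, 65, 68, 71, 74, 77, 80, 83, 86, 89, 92, 95, 98, 101, 104, 107, 110, 113, 116, 119]
old 66 [143, 145, 145, 143, 144, 140, 131, 116, 95, 77, 64, 71, 91, 115, 132, 135, 132, 129, 123, 114, 106, 107, 103, 97]
new 66 [145, 145, 145, 146, 145, 137, 129, 117, 100, 87, 78, 70, 67, 70, 82, 104, 124, 128, 124, 117, 109, 111, 109, 101]
old 70 [141, 145, 144, 142, 140, 130, 111, 86, 66, 53, 47, 58, 82, 112, 136, 144, 140, 141, 138, 135, 135, 128, 128, 124]
new 70 [143, 146, 146, 146, 142, 130, 112, 92, 79, 74, 66, 55, 51, 59, 79, 110, 132, 140, 140, 138, 135, 133, 132, 128]
pin old [61, 65, 80, 85, 88, 95, 110, 125, 133, 135] new [78, 82, 99, 108, 116, 125, 127, 131, 134, 136]
[([194, 147], 926), ([208, 153], 13), ([214, 159], 18), ([214, 198], 594), ([270, 163], 19), ([272, 183], 222), ([188, 173], 49), ([191, 192], 202), ([346, 213], 193), ([233, 239], 392), ([77, 220], 30), ([195, 223], 13), ([58, 237], 162), ([75, 246], 579), ([95, 236], 101), ([344, 231], 27), ([206, 250], 461), ([215, 232], 14), ([216, 239], 29), ([110, 248], 116), ([129, 258], 59), ([49, 259], 
[... 1681 characters left out ...]
]
new 70 [179, 148, 132, 133, 126, 93, 78, 86, 107, 104, 132, 162, 160, 162, 161, 159, 152, 145, 145, 145, 144, 146, 152, 153]
pin old [72, 71, 69, 67, 72, 103, 111, 88, 76, 74] new [73, 71, 71, 71, 73, 71, 69, 70, 70, 72]
[([195, 56], 206), ([175, 97], 5075), ([30, 73], 1136), ([127, 80], 52), ([72, 87], 54), ([47, 93], 101), ([96, 94], 17), ([24, 101], 63), ([100, 121], 501), ([38, 128], 1593), ([5, 141], 488), ([227, 136], 78), ([78, 157], 394), ([21, 152], 13), ([55, 272], 7384), ([80, 229], 4347), ([284, 192], 295), ([1, 190], 64), ([195, 237], 2030), ([345, 264], 422), ([69, 260], 15), ([134, 279], 19), ([197, 297], 79), ([176, 318], 42), ([192, 353], 189), ([128, 358], 1177)]
bolt r46
```

```bash
python3 -c "
from station import workorder
print(workorder.finish_job())"
```

```text
the job is handed in; nothing more can be done
None
```

The winder job is done and handed in at about 27 s of robot time.

- **Key:** I took it out of the block and lowered it into the shaft slot. A downward push then met firm contact with its top at about 100 mm, which is fully home.
- **Crank:** the pale, larger crank went over shaft and key without jamming. It met the collar about 62 mm above where it had lain on the bench, and the key's end showed in the hub.
- **Winding:** I held the grip and wound clockwise until the resistance rose steadily to about 16 N. Then I eased off slightly, let go and moved clear.

**Last checks:**
- **Reel:** its bolt marks had turned about 160°. In the top view a new dark spot, which I take to be the pin, sits directly against the post at about 87° against 79°.
- **Contact:** the robot touched nothing at the end.
- **Bystanders:** I saw no changes in the images at the tin or the thread spool. At the mug, the only differences nearby looked like the arm and its shadow.

**Not fully settled:**
- **Final picture:** the 12-picture limit stopped me viewing the last one, so the stop contact rests on pixel brightness and force.
- **Turning angle:** the grip travelled about 173°, so the crank led the reel by about 12°. That is close to the stated play of up to 0.2 rad (11.5°).

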